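# Pin the blotting cassette shut and hold it pressed

## Robot

A 6-joint arm with a two-finger parallel gripper is mounted at the origin on the work surface. World frame = base frame: x ahead of the robot, y to its left, z up, the work surface at z = 0. Lengths are in mm, angles in rad, forces in N, time in s.
With the tool pointing down it reaches from about 350 to 875 mm from the base axis. Payload 4.2 kg.
Tool frame: the origin (TCP) lies midway between the tips of the shut fingers; the grasp point (between the pads) lies 19 mm behind it; y points along the fingers, x is the direction in which the jaws open and shut, and the axes are right-handed (so a half turn about y gives the same grasp; the last joint's range is limited). The gripper opens to 85 mm and grips with 20 to 120 N. Pads are 22 mm wide; open, the fingers measure 114 mm over their backs; the gripper's body (76 mm by 85 mm) begins 54 mm behind the grasp point. The pads swing forward as they close: fully open they stand 13 mm farther back than shut.
Start: joints at [-0.874, 0.385, 0.008, 0, -1.194, -0.259], TCP at [264.979, -566.026, 231.312] pointing down, gripper open.
Joint ranges: [-3.14, 3.14], [-1.21, 2.06], [-1.07, 1.41], [-3.16, 2.05], [-2.99, -0.16], [-3.1, 3.1]. Speed limits (rad/s): [2.79, 2.79, 3.14, 3.14, 3.14, 3.14].

## Interface

Orientations are given as a unit quaternion [x, y, z, w].
In Python, from bench import read_state, get_image, job_done gives the robot as it stands.
- The arm moves only by the tool play_rows, never from a script. Its argument "series" is a list of rows, each a list of 7 numbers: the shift along the tool's x, y, z in m, then the turn, a rotation vector about the tool's x, y, z in rad, then the finger opening in m, from 0 to 0.0854. In form: [[x, y, z, wx, wy, wz, claw], ...]. A call has 1 to 10 rows; each row shifts and turns the pose as measured when the row begins, along the tool's axes as they then stand; what a row does not reach is not made up. A row lasts 1/10 s, in which the tool goes at most 50 mm and 8.59 degrees, less where a joint would pass 70% of its speed; a pose out of reach is approached as far as the arm can. A call with a gripper value outside its range is refused whole. The fingers move at their own pace and stop on an object; the grip force is fixed at half the most. Time passes only in rows, so rows that do not move let the fingers close. It gives the time, the measured TCP pose, the force and the opening at its end, in the units of the state.
- read_state(): the state, without advancing time (a new reading comes with each control period).
- get_image(name): name is "side" or "top"; returns a dict with "color" (420x560x3 uint8, red, green, blue), "intrinsics" (3x3 intrinsics, pixels), "D" ([k1, k2, p1, p2, k3] as OpenCV has them; the pictures are not rectified), "origin" and "orientation" of the camera in the world. Camera axes: x right, y down, z forward; pixel columns grow to the right and rows downward; lengths in mm; the calibration is good to about 2 mm. A picture is of the moment at which its call begins. There is no depth.
- job_done(): hands the job in, once; it reports no verdict.
The state is a dict: "clock": time; "joints": joint angles; "joint_vel": joint speeds; "joint_efforts": joint torques, N m; "position": TCP position; "ee_rot": TCP orientation; "contact_force": force on the tool from outside, world axes, zero at the start; "wrist_torque": the same for the moment, N m; "gripper_width": finger opening in mm.
Only numpy, scipy, OpenCV 4.12 (cv2) and the standard library are available. Lean on these libraries where they do the work, as an engineer would, in place of code of your own. Each camera call takes 0.05 s, during which the arm holds its last target. There are 200 camera calls.

## Task

Fold the purple lid of the blotting cassette down onto its foam pad, then take the orange-handled locating pin out of the blue tube rack and push it down through the hole in the lid into the hole in the base until its collar bears on the lid. Finish while still gripping the pin and pressing it down, so that the springy foam stays squeezed and the lid is fully shut, and leave the tubes and the brown bottle where they stand.

Things in the scene. Friction and masses are not known exactly. Their poses are not given: they have to be found in the camera images.
- cassette: lower half of the cassette, a light grey slab 150 x 110 x 32 mm (x, y, z), bolted to the bench, cannot move. Origin: centre of its underside, on the bench. Its x axis points from the hinge edge (the edge nearer the robot) to the edge with the pin hole; z is up. A cream foam pad lies on top in the middle, 7 mm proud. When the lid is fully shut its top face is 44 mm above the bench
- base_hole (a point): centre of the mouth of the round pin hole in the top face of the lower half, 32 mm above the bench, 55 mm along x from the cassette's origin; diameter 14.5 mm with a 2 mm chamfer, vertical, goes right through to the bench. Axes as cassette
- hinge (a point): middle of the hinge axis, 36 mm above the bench, at x = -70 mm of the cassette; the axis runs along the cassette's y. Axes as cassette
- lid (a joint): hinge angle of the lid, rad: 0 = fully shut (level on its stops), grows as its far edge rises; starts at about 0.75 to 1.15. The hinge is stiff: above 0.06 rad the lid stays where it is left; pushing it takes about 1 to 4 N at the hole. Let go after closing, it springs back to about 0.03 to 0.05 rad on the foam; holding it fully shut takes about 5 to 7 N down at the hole
- lid_hole (a point): centre of the mouth of the pin hole in the upper face of the purple lid; turns with it. Lid: plate 145 mm (hinge to free edge) x 110 x 8 mm; hole 125 mm from the hinge axis, on the centre line, diameter 14.5 mm, 2 mm chamfer. Site axes: x from hinge to free edge, z out of the upper face, which leans towards the robot when open. With the lid shut it is 12 mm straight above base_hole
- pin_grip (a point): grip point on the axis of the upright locating pin, on its orange round handle (diameter 20, 44 mm long). Below the handle: steel collar, diameter 26, 5 mm thick, resting on the rack's top; steel shank, diameter 12, 36 mm long, tip tapered. The point is 28 mm above the top of the collar, 16 mm below the handle's top. z points up the pin. About 0.09 kg
- pin_tip (a point): the lower end of the pin's shank, on its axis, 69 mm below pin_grip. Fully home it is 24 mm below base_hole
- pin: the whole locating pin; its origin is at the tip, z up the pin
- rack: blue tube rack, fixed, 190 x 60 x 60 mm. Origin: centre of its underside. Three holes 55 mm apart in one row along its x axis (the middle one at the origin) hold the pin and two capped tubes in any order. The pin's shank stands 36 mm deep in its hole, with about 3 mm of play all round
- tube_a: tube with a purple cap in the rack, 70 mm long, cap diameter 21 mm; its top is 80 mm above the bench, the pin's 109 mm. Origin at its lower end. Bystander
- tube_b: the same with a white cap. Bystander
- bottle: brown bottle, diameter 44 mm, 80 mm high, standing beside the cassette. Origin: centre of its underside. Bystander
Mind the look-alikes: they are no part of the job. What is shaped like the pin but black or green is not meant. Of the things that look like the cassette, the larger one is meant.

How it is judged (in metres and radians):
On the way, in this order (a step that is already met when the one before it is completed fails the run):
1. the lid has been folded down onto the foam (value of joint lid below 0.075 rad), for 0.2 s.
2. the pin has been lifted clear of the rack in the fingers (height (world z) of pin_tip above 0.064 m and contact force between the fingers and pin above 1 N), for 0.1 s.
3. the pin's tip has gone through the lid into the base's hole (value of joint lid below 0.075 rad and z of pin_tip in the frame of base_hole below -0.005 m and horizontal distance between pin_tip and base_hole below 0.006 m), for 0.1 s.
At the end, for the whole second after the job is handed in: The program has ended with the fingers still gripping the pin (over 2 N), the pin upright within 0.12 rad and at least 20 mm deep in the base's hole, pressing down on the cassette with more than 3 N, and the lid shut to within 0.015 rad against the foam; all at rest (value of joint lid below 0.015 rad and z of pin_tip in the frame of base_hole below -0.02 m and horizontal distance between pin_tip and base_hole below 0.005 m and angle between pin_tip's own z axis and vertical below 0.12 rad and contact force between pin and cassette above 3 N and contact force between the fingers and pin above 2 N and linear speed of pin below 0.02 m/s); the arm keeps its last pose, push and grip.
It fails at once if a tube or the bottle is disturbed (moved by more than 25 mm) (distance of any of tube_a, tube_b, bottle from where it was at the start of the episode above 0.025 m).
It also fails if it takes over 58 s, if anything falls off the work surface, if the arm or the gripper's body presses on something with over 40 N, if the wrist force passes 120 N, or if a joint passes its speed limit or range.

## Working session

There is one attempt and no reset: what is moved stays moved. The work goes in short steps, Python scripts to look and compute and a tool call to move; the robot and the scene stay as the last step left them, time stands still between calls to the robot, and variables do not carry over. Pictures are saved under pics/ and viewed, about 8 in all and at most 12, crops included, and the job is handed in when it is done.

Besides the shell and the picture viewer there is one more tool, called after "Emit:" as name(argument=value, ...) on one line, values as JSON. play_rows: Moves the arm, as the interface text tells. Its arguments: {"type":"object","properties":{"series":{"type":"array","items":{"type":"array","items":{"type":"number"}}}},"required":["series"]}

```bash
mkdir -p pics; cat > h.py <<'E'
import numpy as np, cv2, json
from bench import read_state, get_image, job_done
from scipy.spatial.transform import Rotation as R
def snap(n,f):
    d=get_image(n); cv2.imwrite('pics/'+f+'.png',d['color'][:,:,::-1]); 
    np.savez('pics/'+f+'.npz',**{k:np.array(v) for k,v in d.items()}); return d
def load(f): return np.load('pics/'+f+'.npz')
def rot(d):
    o=np.array(d['orientation']); return o if o.shape==(3,3) else R.from_quat(o).as_matrix()
def ray(d,uv):
    p=cv2.undistortPoints(np.array([[uv]],float),np.array(d['intrinsics'],float),np.array(d['D'],float))[0,0]
    return rot(d)@np.array([p[0],p[1],1])
def atz(d,uv,z):
    r=ray(d,uv); o=np.array(d['origin']); return o+r*(z-o[2])/r[2]
def proj(d,P):
    Rm=rot(d).T; P=np.atleast_2d(np.array(P,float))
    q=cv2.projectPoints(P,cv2.Rodrigues(Rm)[0],-Rm@np.array(d['origin'],float),np.array(d['intrinsics'],float),np.array(d['D'],float))[0]
    return q[:,0]
def tri(d1,a,d2,b):
    r1,r2=ray(d1,a),ray(d2,b);o1,o2=np.array(d1['origin']),np.array(d2['origin'])
    s=np.linalg.lstsq(np.c_[r1,-r2],o2-o1,rcond=None)[0]
    p,q=o1+s[0]*r1,o2+s[1]*r2; return (p+q)/2,np.linalg.norm(p-q)
E
python3 - <<'E'
from h import *
for n in('top','side'):
    d=snap(n,n+'0'); print(n,d['origin'],d['orientation'],d['intrinsics'],d['D'])
a=[cv2.imread(f'pics/{n}0.png') for n in('top','side')]
print(read_state())
E
```

```text
top [ 457.56326592   -5.49777444 1113.02676332] [-0.69726061  0.71536535 -0.03930235  0.02313843] [[446.41197261   0.         281.53018068]
 [  0.         446.41197261 211.59810763]
 [  0.           0.           1.        ]] [0.02004248 0.         0.         0.         0.        ]
side [  11.10737465 -527.29377338  701.83850373] [ 0.83108095 -0.35594419  0.16765117 -0.39306651] [[512.9555831    0.         272.09185317]
 [  0.         512.9555831  208.6557515 ]
 [  0.           0.           1.        ]] [0.01727886 0.         0.         0.         0.        ]
{'clock': 0.1, 'joints': array([-8.74394218e-01,  3.85489263e-01,  6.77183357e-03, -4.19595186e-04,
       -1.19400216e+00, -2.58597693e-01]), 'joint_vel': array([-0.00112587, -0.00208555,  0.00626492,  0.00128639, -0.00023939,
        0.00041588]), 'joint_efforts': array([-2.62028010e-06, -3.93319845e+01,  1.88930243e+01,  4.19793740e+00,
       -2.59458582e-03,  3.11268195e-06]), 'position': array([ 264.76307129, -565.58039492,  230.33111751]), 'ee_rot': array([ 0.37892891,  0.59695512, -0.59628016, -0.38014133]), 'contact_force': array([0.39998012, 0.05699729, 0.75874253]), 'wrist_torque': array([0.01389969, 0.00381977, 0.04845751]), 'gripper_width': 85.26350373809113}
```

View pics/top0.png

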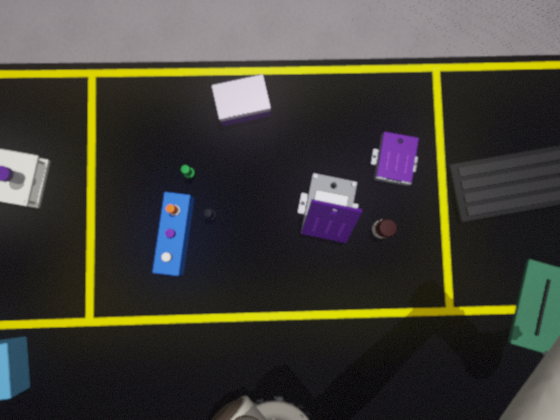

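View pics/side0.png

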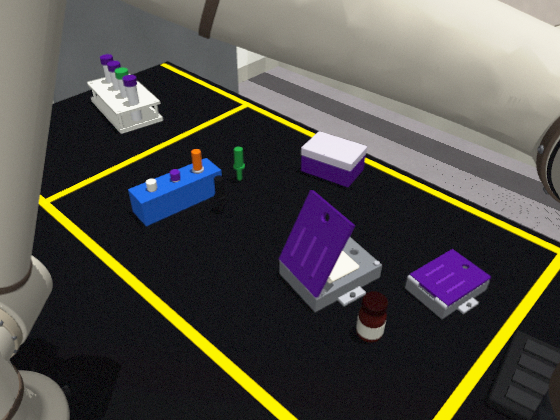

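Top view: cassette at about (331,208) with the lid open, pin at (171,210) in the rack at (172,234), bottle at (385,229). Side view: lid hole at about (326,217), pin top at (196,153). I'll enlarge both.

```bash
python3 - <<'E'
import cv2,numpy as np
t=cv2.imread('pics/top0.png');s=cv2.imread('pics/side0.png')
def c(i,x,y,w,h,k):return cv2.resize(i[y:y+h,x:x+w],None,fx=k,fy=k,interpolation=cv2.INTER_CUBIC)
a=np.hstack([c(t,290,165,80,80,5),c(s,270,185,120,120,400/120)])   # scale 5 / 3.333
b=np.hstack([c(t,145,185,50,50,4)[:200],c(s,125,140,120,40,5)])
b=cv2.copyMakeBorder(b,0,0,0,0,cv2.BORDER_CONSTANT)
cv2.imwrite('pics/c0.png',np.vstack([a,b])if a.shape[1]==b.shape[1] else a)
print(a.shape,b.shape)
E
```

```text
(400, 800, 3) (200, 800, 3)
```

View pics/c0.png

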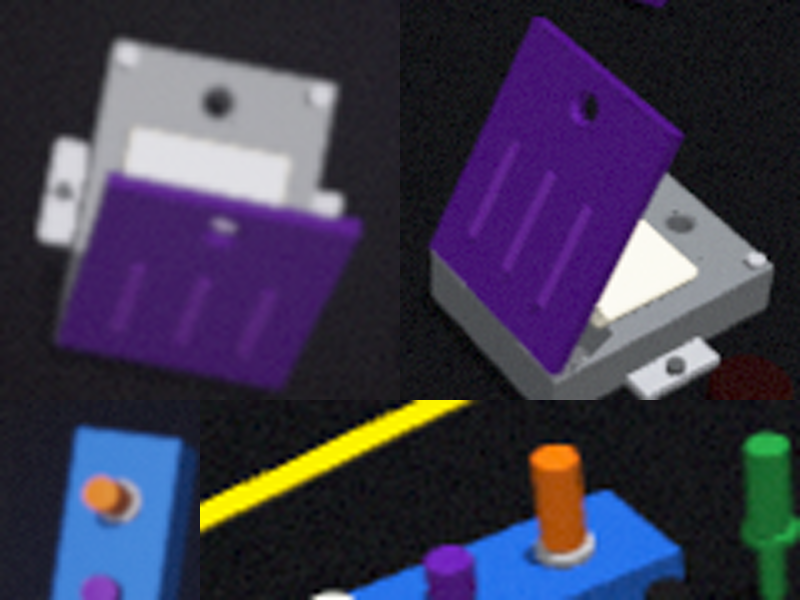

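```bash
python3 - <<'E'
from h import *
t,s=load('top0'),load('side0')
P=lambda k,x,y:print(k,np.round(x,1),*(np.round(y,1),))
P('base hole top@32',atz(t,(333.2,185),32),0);P(' side@32',atz(s,(353.9,251.5),32),0)
P('tri',*tri(t,(333.2,185),s,(353.9,251.5)))
P('corners@32',atz(t,(312.6,172.6),32),atz(t,(357,181.6),32))
P('lidhole',*tri(t,(334.2,209.8),s,(325.1,217)))
P('pin top@109',atz(t,(169.6,208.1),109),atz(s,(195.8,150.6),109));P('tri',*tri(t,(169.6,208.1),s,(195.8,150.6)))
P('collar@63',atz(t,(175,209.6),64),atz(s,(197.6,169.2),64))
P('rack top corners', atz(t,(164.5,192.5),60),atz(t,(190.5,194.5),60))
P('rack bottom', atz(t,(153,272),60),atz(t,(179,275),60))
P('tube', atz(t,(170,233),80),atz(t,(166,257),80))
P('bottle', atz(t,(388,228),80),0)
P('green', atz(t,(187,171),80),atz(t,(209,214),30))
st=read_state(); print(R.from_quat(st['ee_rot']).as_matrix().round(2))
E
```

```text
base hole top@32 [ 615.3 -159.8   32. ] 0
 side@32 [ 614.6 -161.3   32. ] 0
tri [ 615.7 -160.3   30.4] 0.6
corners@32 [ 647.2 -110.3   32. ] [ 622.3 -218.7   32. ]
lidhole [ 542.9 -142.4  149.6] 2.3
pin top@109 [560.3 221.4 109. ] [561.3 221.3 109. ]
tri [560.6 221.  109.5] 0.9
collar@63 [561. 219.  64.] [558.5 218.6  64. ]
rack top corners [602.6 244.2  60. ] [596.4 183.3  60. ]
rack bottom [417.2 271.3  60. ] [408.5 211.4  60. ]
tube [505.7 227.3  80. ] [451.1 236.6  80. ]
bottle [ 504.4 -276.9   80. ] 0
green [649.1 187.3  80. ] [551.7 144.5  30. ]
[[-0.42 -0.   -0.91]
 [ 0.91  0.   -0.42]
 [ 0.   -1.    0.  ]]
```

Emit:
play_rows(series=[[0, 0, 0, 0, 0.13, 0, 0], [0, 0, 0, 0, 0.13, 0, 0], [0, 0, 0, 0, 0.13, 0, 0], [0, 0, 0, 0, 0.13, 0, 0], [0, 0, 0, 0, 0.13, 0, 0], [0, 0, 0, 0, 0, 0, 0]])

```text
clock: 0.7
position: [263.9, -563.7, 226.3]
ee_rot: [-0.552, -0.438, 0.436, 0.559]
contact_force: [-0.5, 0.4, -0.8]
gripper_width: 0.3
```

```bash
cat >> h.py <<'E'
HX=np.array([np.cos(-.226),np.sin(-.226),0]); HOLE=np.array([615.2,-160.3,32.]); HINGE=HOLE-125*HX+[0,0,4]
def need(p,phi=1.345):
    st=read_state(); M=R.from_quat(st['ee_rot']).as_matrix()
    T=np.array([[np.cos(phi),0,-np.sin(phi)],[np.sin(phi),0,np.cos(phi)],[0,-1,0]])
    print('t',round(st['clock'],2),'pos',st['position'].round(1),'w',round(st['gripper_width'],1),'F',np.round(st['contact_force'],1))
    print('shift mm',(M.T@(np.array(p)-st['position'])).round(1),'turn',R.from_matrix(M.T@T).as_rotvec().round(3))
E
python3 - <<'E'
from h import *
print(HINGE); need(HINGE+5*HX+[0,0,200])
E
```

```text
[ 493.37868583 -132.28986943   36.        ]
t 0.7 pos [ 263.9 -563.7  226.3] w 0.3 F [-0.5  0.4 -0.8]
shift mm [ 473.5   -7.  -126.1] turn [-0.007 -0.013  0.008]
```

Emit:
play_rows(series=[[0.047, -0.001, -0.013, 0, 0, 0, 0], [0.047, -0.001, -0.013, 0, 0, 0, 0], [0.047, -0.001, -0.013, 0, 0, 0, 0], [0.047, -0.001, -0.013, 0, 0, 0, 0], [0.047, -0.001, -0.013, 0, 0, 0, 0], [0.047, -0.001, -0.013, 0, 0, 0, 0], [0.047, -0.001, -0.013, 0, 0, 0, 0], [0.047, -0.001, -0.013, 0, 0, 0, 0], [0.047, -0.001, -0.013, 0, 0, 0, 0], [0.047, -0.001, -0.013, 0, 0, 0, 0]])

```text
clock: 1.7
position: [498.9, -127.2, 235.8]
ee_rot: [-0.546, -0.443, 0.442, 0.556]
contact_force: [1.7, 0.1, 0.1]
gripper_width: -0.1
```

```bash
python3 - <<'E'
from h import *
need(HINGE+5*HX+[0,0,95])
E
```

```text
t 1.7 pos [ 498.9 -127.2  235.8] w -0.1 F [1.7 0.1 0.1]
shift mm [ -7.2 104.8  -1.8] turn [-0.01   0.008  0.01 ]
```

Emit:
play_rows(series=[[-0.002, 0.027, 0, 0, 0, 0, 0], [-0.002, 0.027, 0, 0, 0, 0, 0], [-0.002, 0.027, 0, 0, 0, 0, 0], [-0.001, 0.024, 0, 0, 0, 0, 0], [0, 0, -0.009, 0, 0, 0, 0], [0, 0, -0.009, 0, 0, 0, 0], [0, 0, -0.008, 0, 0, 0, 0]])

```text
clock: 2.4
position: [528.3, -130.8, 129.6]
ee_rot: [-0.54, -0.453, 0.45, 0.548]
contact_force: [-1.0, 1.3, -0.5]
gripper_width: 0.3
```

```bash
python3 - <<'E'
from h import *
for a,z in [(31.8,90.7),(49,80.4),(63.8,66.9),(75.6,50.7),(83.9,32.5),(89,8)]: need(HINGE+a*HX+[0,0,z])
E
```

```text
t 2.4 pos [ 528.3 -130.8  129.6] w 0.3 F [-1.   1.3 -0.5]
shift mm [-9.2  2.8  2.2] turn [-0.006  0.039  0.011]
t 2.4 pos [ 528.3 -130.8  129.6] w 0.3 F [-1.   1.3 -0.5]
shift mm [-10.  13. -15.] turn [-0.006  0.039  0.011]
t 2.4 pos [ 528.3 -130.8  129.6] w 0.3 F [-1.   1.3 -0.5]
shift mm [-10.7  26.4 -29.9] turn [-0.006  0.039  0.011]
t 2.4 pos [ 528.3 -130.8  129.6] w 0.3 F [-1.   1.3 -0.5]
shift mm [-11.4  42.6 -41.8] turn [-0.006  0.039  0.011]
t 2.4 pos [ 528.3 -130.8  129.6] w 0.3 F [-1.   1.3 -0.5]
shift mm [-11.9  60.7 -50.2] turn [-0.006  0.039  0.011]
t 2.4 pos [ 528.3 -130.8  129.6] w 0.3 F [-1.   1.3 -0.5]
shift mm [-12.3  85.2 -55.4] turn [-0.006  0.039  0.011]
```

Emit:
play_rows(series=[[-0.005, 0.006, -0.008, 0, 0.02, 0, 0], [-0.005, 0.006, -0.008, 0, 0.02, 0, 0], [0, 0.007, -0.008, 0, 0, 0, 0], [0, 0.007, -0.007, 0, 0, 0, 0], [0, 0.008, -0.006, 0, 0, 0, 0], [0, 0.008, -0.006, 0, 0, 0, 0]])

```text
clock: 3.0
position: [575.3, -152.0, 88.1]
ee_rot: [-0.552, -0.443, 0.436, 0.556]
contact_force: [-0.6, 1.7, 0.5]
gripper_width: 0.2
```

```bash
python3 - <<'E'
from h import *
for a,z in [(75.6,50.7),(83.9,32.5),(89,8)]: need(HINGE+a*HX+[0,0,z])
snap('side','side1')
t=cv2.imread('pics/side1.png')[150:350,200:440];cv2.imwrite('pics/c1.png',cv2.resize(t,None,fx=2.5,fy=2.5,interpolation=cv2.INTER_CUBIC))
E
```

```text
t 3.0 pos [ 575.3 -152.    88.1] w 0.2 F [-0.6  1.7  0.5]
shift mm [0.8 1.3 8.7] turn [ 0.002 -0.004  0.012]
t 3.0 pos [ 575.3 -152.    88.1] w 0.2 F [-0.6  1.7  0.5]
shift mm [ 0.6 19.6  0.4] turn [ 0.002 -0.004  0.012]
t 3.0 pos [ 575.3 -152.    88.1] w 0.2 F [-0.6  1.7  0.5]
shift mm [ 0.4 44.1 -4.7] turn [ 0.002 -0.004  0.012]
```

View pics/c1.png

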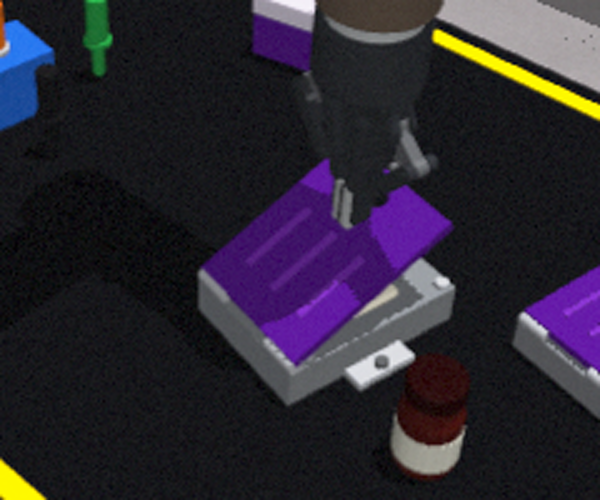

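The lid is following the fingers, now at about 0.4 rad, and the fingertips sit at (345,220) in the crop, just short of the hole. I'll keep pressing down.

Emit:
play_rows(series=[[0, 0.008, 0, 0, 0, 0, 0], [0, 0.008, 0, 0, 0, 0, 0], [0, 0.008, 0.001, 0, 0, 0, 0], [0, 0.007, 0.001, 0, 0, 0, 0], [0, 0.006, 0.001, 0, 0, 0, 0], [0, 0.005, 0, 0, 0, 0, 0], [0, 0.003, 0, 0, 0, 0, 0]])

```text
clock: 3.75
position: [574.3, -151.0, 43.9]
ee_rot: [-0.552, -0.444, 0.437, 0.554]
contact_force: [-8.1, 3.7, 25.7]
gripper_width: -0.1
```

```bash
python3 - <<'E'
from h import *
need(HINGE+85*HX+[0,0,8])
E
```

```text
t 3.75 pos [ 574.3 -151.    43.9] w -0.1 F [-8.1  3.7 25.7]
shift mm [ 0.1 -0.1 -1.9] turn [0.004 0.001 0.009]
```

Emit:
play_rows(series=[[0, 0.002, 0, 0, 0, 0, 0], [0, 0.002, 0, 0, 0, 0, 0], [0, 0.002, 0, 0, 0, 0, 0], [0, -0.02, 0, 0, 0, 0, 0], [0, -0.04, 0, 0, 0, 0, 0], [0, -0.04, 0, 0, 0, 0, 0.05], [0, -0.04, 0, 0, 0, 0, 0.05]])

```text
clock: 4.45
position: [567.9, -151.1, 181.2]
ee_rot: [-0.548, -0.44, 0.442, 0.557]
contact_force: [0.5, 0.7, -0.5]
gripper_width: 28.0
```

```bash
python3 - <<'E'
from h import *
need([560.7,220,150])
E
```

```text
t 4.45 pos [ 567.9 -151.1  181.2] w 28.0 F [ 0.5  0.7 -0.5]
shift mm [360.1  34.5  89.1] turn [-0.011  0.002  0.007]
```

Emit:
play_rows(series=[[0.045, 0, 0.011, 0, 0, 0, 0.05], [0.045, 0, 0.011, 0, 0, 0, 0.05], [0.045, 0, 0.011, 0, 0, 0, 0.05], [0.045, 0, 0.011, 0, 0, 0, 0.05], [0.045, 0, 0.011, 0, 0, 0, 0.05], [0.045, 0, 0.011, 0, 0, 0, 0.05], [0.045, 0, 0.011, 0, 0, 0, 0.05], [0.045, 0, 0.012, 0, 0, 0, 0.05]])

```text
clock: 5.25
position: [563.8, 226.7, 191.8]
ee_rot: [-0.554, -0.442, 0.434, 0.556]
contact_force: [0.7, -0.2, 0.0]
gripper_width: 50.0
```

```bash
python3 - <<'E'
from h import *
need([560.7,220,130])
E
```

```text
t 5.25 pos [563.8 226.7 191.8] w 50.0 F [ 0.7 -0.2  0. ]
shift mm [-7.9 61.7  1.7] turn [ 0.004 -0.009  0.011]
```

Emit:
play_rows(series=[[-0.003, 0.02, 0.001, 0, 0, 0.005, 0.05], [-0.003, 0.02, 0.001, 0, 0, 0.005, 0.05], [-0.002, 0.02, 0, 0, 0, 0, 0.05], [0, 0, 0, 0, 0, 0, 0.05]])

```text
clock: 5.65
position: [558.5, 227.8, 128.8]
ee_rot: [0.554, 0.442, -0.439, -0.552]
contact_force: [-0.2, -0.5, 0.2]
gripper_width: 50.0
```

```bash
python3 - <<'E'
from h import *
need([560.7,220,74])
t=snap('top','top2')['color'][:,:,::-1];s=snap('side','side2')['color'][:,:,::-1]
c=lambda i,x,y,w,h,k:cv2.resize(i[y:y+h,x:x+w],None,fx=k,fy=k,interpolation=cv2.INTER_CUBIC)
a=np.hstack([c(t,290,165,80,60,5),c(s,290,210,100,75,4)]);b=np.hstack([c(t,130,185,80,50,5),c(s,150,120,100,62.5.__int__(),4)[:250]]) if 0 else np.hstack([c(t,130,175,80,60,5),c(s,145,110,100,75,4)])
cv2.imwrite('pics/c2.png',np.vstack([a,b]))
E
```

```text
t 5.65 pos [558.5 227.8 128.8] w 50.0 F [-0.2 -0.5  0.2]
shift mm [-7.2 54.8 -3.7] turn [0.004 0.001 0.002]
```

View pics/c2.png

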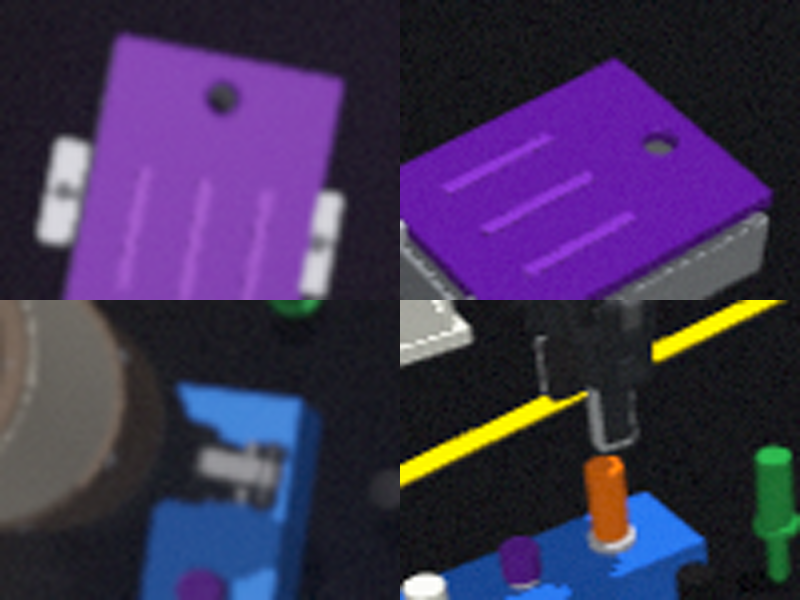

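The lid is down (spring-back). Its hole is at (222,97) in the top crop and (260,145) in the side crop. The fingers hover above the pin.

Emit:
play_rows(series=[[-0.0035, 0, -0.002, 0, 0, 0, 0.05], [-0.0035, 0, -0.002, 0, 0, 0, 0.05], [0, 0, 0, 0, 0, 0, 0.05], [0, 0, 0, 0, 0, 0, 0.05]])

```text
clock: 6.15
position: [565.6, 220.6, 136.4]
ee_rot: [0.554, 0.447, -0.434, -0.551]
contact_force: [0.7, -0.9, -0.5]
gripper_width: 49.7
```

```bash
python3 - <<'E'
from h import *
need([560.7,220,74])
t,s=load('top2'),load('side2')
print(tri(t,(334.3,184.3),s,(354.9,246.1)),atz(t,(334.3,184.3),48),atz(s,(354.9,246.1),48))
E
```

```text
t 6.15 pos [565.6 220.6 136.4] w 49.7 F [ 0.7 -0.9 -0.5]
shift mm [-2.4 62.3  5.5] turn [0.014 0.001 0.011]
(array([ 615.27771946, -160.9906206 ,   45.07621222]), np.float64(0.772881771026691)) [ 614.58056679 -160.27432344   48.        ] [ 612.91317287 -162.85670769   48.        ]
```

Emit:
play_rows(series=[[-0.001, 0.01, 0.002, 0, 0, 0, 0.05], [-0.001, 0.01, 0.002, 0, 0, 0, 0.05], [0, 0.01, 0.001, 0, 0, 0, 0.05]])

```text
clock: 6.45
position: [561.5, 220.3, 106.3]
ee_rot: [0.555, 0.448, -0.433, -0.551]
contact_force: [0.2, -0.0, 1.2]
gripper_width: 50.3
```

Emit:
play_rows(series=[[0, 0.0, 0, 0, 0, 0, 0.05]])

```text
clock: 6.55
position: [560.0, 219.6, 103.9]
ee_rot: [0.555, 0.447, -0.434, -0.552]
contact_force: [1.2, -0.2, -0.1]
gripper_width: 49.9
```

Emit:
play_rows(series=[[0, 0.0, 0, 0, 0, 0, 0.05]])

```text
clock: 6.65
position: [559.8, 219.5, 103.2]
ee_rot: [0.555, 0.446, -0.435, -0.552]
contact_force: [-0.1, -0.4, -0.0]
gripper_width: 49.9
```

```bash
python3 - <<'E'
from h import *
need([560.7,220,74])
print([read_state()['position'].round(1) for _ in range(3)])
E
```

```text
t 6.65 pos [559.8 219.5 103.2] w 49.9 F [-0.1 -0.4 -0. ]
shift mm [ 0.3 29.3 -0.3] turn [0.014 0.    0.01 ]
[array([559.8, 219.5, 103.2]), array([559.8, 219.5, 103.2]), array([559.8, 219.5, 103.2])]
```

Emit:
play_rows(series=[[0, 0.009, 0, 0.007, 0, 0.005, 0.05], [0, 0.009, 0, 0.007, 0, 0.005, 0.05], [0, 0.009, 0, 0, 0, 0, 0.05], [0, 0, 0, 0, 0, 0, 0.05], [0, 0, 0, 0, 0, 0, 0.05]])

```text
clock: 7.15
position: [560.3, 219.9, 73.4]
ee_rot: [-0.553, -0.44, 0.441, 0.553]
contact_force: [0.1, -0.5, 0.8]
gripper_width: 49.8
```

```bash
python3 - <<'E'
from h import *
need([560.7,220,74])
s=snap('side','side3')['color'][:,:,::-1][110:210,125:265]
cv2.imwrite('pics/c3.png',cv2.resize(s,None,fx=5,fy=5,interpolation=cv2.INTER_CUBIC))
E
```

```text
t 7.15 pos [560.3 219.9  73.4] w 49.8 F [ 0.1 -0.5  0.8]
shift mm [ 0.1 -0.6 -0.4] turn [-0.002  0.001 -0.001]
```

View pics/c3.png

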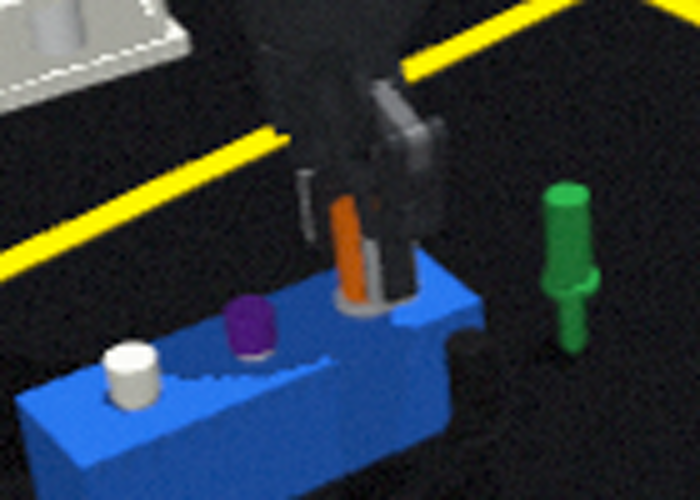

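The pin (345,250) stands between the open fingers, so I'll close them.

Emit:
play_rows(series=[[0, 0, 0, 0, 0, 0, 0.005], [0, 0, 0, 0, 0, 0, 0.005], [0, 0, 0, 0, 0, 0, 0.005], [0, 0, 0, 0, 0, 0, 0.005], [0, 0, 0, 0, 0, 0, 0.005], [0, 0, 0, 0, 0, 0, 0.005], [0, 0, 0, 0, 0, 0, 0.005]])

```text
clock: 7.9
position: [560.1, 220.0, 74.1]
ee_rot: [-0.553, -0.44, 0.441, 0.554]
contact_force: [0.8, -0.1, -0.7]
gripper_width: 18.6
```

```bash
python3 - <<'E'
from h import *
need([560.7,220,74])
E
```

```text
t 7.9 pos [560.1 220.   74.1] w 18.6 F [ 0.8 -0.1 -0.7]
shift mm [ 0.1  0.1 -0.6] turn [-0.001  0.     0.   ]
```

Emit:
play_rows(series=[[0, -0.01, 0, 0, 0, 0, 0.005], [0, -0.015, 0, 0, 0, 0, 0.005], [0, -0.015, 0, 0, 0, 0, 0.005], [0, -0.015, 0, 0, 0, 0, 0.005], [0, -0.015, 0, 0, 0, 0, 0.005], [0, -0.015, 0, 0, 0, 0, 0.005], [0, -0.015, 0, 0, 0, 0, 0.005], [0, 0, 0, 0, 0, 0, 0.005], [0, 0, 0, 0, 0, 0, 0.005]])

```text
clock: 8.8
position: [560.4, 219.8, 182.7]
ee_rot: [-0.553, -0.441, 0.44, 0.553]
contact_force: [-0.3, -0.6, -0.8]
gripper_width: 18.3
```

```bash
python3 - <<'E'
from h import *
need([615,-160.5,150])
E
```

```text
t 8.8 pos [560.4 219.8 182.7] w 18.3 F [-0.3 -0.6 -0.8]
shift mm [-358.6   32.  -138.2] turn [0.001 0.    0.002]
```

Emit:
play_rows(series=[[-0.02, 0, -0.008, 0, 0, 0, 0.005], [-0.038, 0, -0.015, 0, 0, 0, 0.005], [-0.04, 0, -0.015, 0, 0, 0, 0.005], [-0.04, 0, -0.015, 0, 0, 0, 0.005], [-0.04, 0, -0.015, 0, 0, 0, 0.005], [-0.04, 0, -0.015, 0, 0, 0, 0.005], [-0.04, 0, -0.015, 0, 0, 0, 0.005], [-0.04, 0, -0.015, 0, 0, 0, 0.005], [-0.04, 0, -0.015, 0, 0, 0, 0.005], [-0.02, 0, -0.008, 0, 0, 0, 0.005]])

```text
clock: 9.8
position: [611.4, -170.0, 172.6]
ee_rot: [-0.548, -0.439, 0.446, 0.554]
contact_force: [0.6, -0.4, -1.0]
gripper_width: 18.5
```

```bash
python3 - <<'E'
from h import *
need([615,-160.5,150])
E
```

```text
t 9.8 pos [ 611.4 -170.   172.6] w 18.5 F [ 0.6 -0.4 -1. ]
shift mm [10.1 22.6 -1.8] turn [-0.013  0.008 -0.002]
```

Emit:
play_rows(series=[[0.005, 0.015, -0.001, -0.007, 0.004, 0, 0.005], [0.005, 0.015, -0.001, -0.006, 0.004, 0, 0.005], [0, 0.014, 0, 0, 0, 0, 0.005], [0, 0.006, 0, 0, 0, 0, 0.005], [0, 0, 0, 0, 0, 0, 0.005], [0, 0, 0, 0, 0, 0, 0.005]])

```text
clock: 10.4
position: [612.7, -165.9, 115.4]
ee_rot: [-0.554, -0.435, 0.441, 0.556]
contact_force: [-0.2, 0.5, -1.1]
gripper_width: 18.6
```

```bash
python3 - <<'E'
from h import *
need([615,-160.5,115])
t=snap('top','top4')['color'][:,:,::-1];s=snap('side','side4')['color'][:,:,::-1][170:270,290:390]
cv2.imwrite('pics/c4.png',cv2.resize(s,None,fx=6,fy=6,interpolation=cv2.INTER_CUBIC))
E
```

```text
t 10.4 pos [ 612.7 -165.9  115.4] w 18.6 F [-0.2  0.5 -1.1]
shift mm [ 5.8  0.4 -1. ] turn [-0.008 -0.008 -0.004]
```

View pics/c4.png

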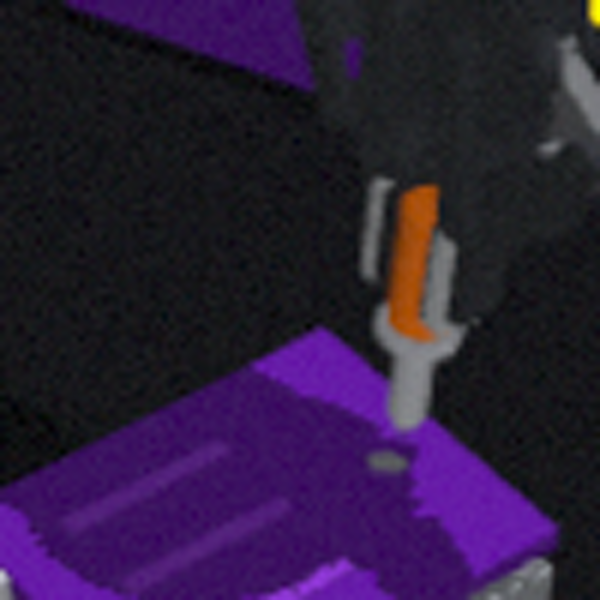

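Tip end is at about (408,425) in the crop and the hole at (387,461).

```bash
python3 - <<'E'
from h import *
s=load('side4')
f=lambda x,y:(290+(x+.5)/6-.5,170+(y+.5)/6-.5)
print('tip',atz(s,f(408,425),65.5),'hole',atz(s,f(387,461),48), proj(s,[612.7,-165.9,65.5])-[290,170])
# shank axis: collar centre & tip
print('axis dir check', (proj(s,[[612.7,-165.9,65.5],[612.7,-165.9,104]])-[290,170])*6)
E
```

```text
tip [ 612.24982238 -167.17749759   65.5       ] hole [ 611.19381295 -162.27535087   48.        ] [[67.15976217 69.96323193]]
axis dir check [[402.95857302 419.77939158]
 [416.52640094 323.99231792]]
```

Emit:
play_rows(series=[[0.003, 0, 0, -0.004, -0.004, -0.002, 0.005], [0.003, 0, -0.001, -0.004, -0.004, -0.002, 0.005], [0, 0, 0, 0, 0, 0, 0.005], [0, 0, 0, 0, 0, 0, 0.005]])

```text
clock: 10.9
position: [616.7, -159.5, 118.3]
ee_rot: [0.554, 0.443, -0.439, -0.552]
contact_force: [-0.1, 0.1, 0.1]
gripper_width: 18.5
```

```bash
python3 - <<'E'
from h import *
need([614.8,-160.3,100])
E
```

```text
t 10.9 pos [ 616.7 -159.5  118.3] w 18.5 F [-0.1  0.1  0.1]
shift mm [-1.3 18.3  1.8] turn [0.006 0.001 0.002]
```

Emit:
play_rows(series=[[-0.001, 0.004, 0.001, 0.003, 0, 0, 0.005], [0, 0.006, 0.001, 0.003, 0, 0, 0.005], [0, 0.004, 0, 0, 0, 0, 0.005], [0, 0, 0, 0, 0, 0, 0.005], [0, 0, 0, 0, 0, 0, 0.005]])

```text
clock: 11.4
position: [614.1, -160.1, 102.7]
ee_rot: [-0.552, -0.441, 0.441, 0.554]
contact_force: [0.2, 0.5, -1.0]
gripper_width: 18.5
```

```bash
python3 - <<'E'
from h import *
need([614.8,-160.3,100])
s=snap('side','side5')['color'][:,:,::-1][200:270,310:400]
cv2.imwrite('pics/c5.png',cv2.resize(s,None,fx=8,fy=8,interpolation=cv2.INTER_CUBIC))
E
```

```text
t 11.4 pos [ 614.1 -160.1  102.7] w 18.5 F [ 0.2  0.5 -1. ]
shift mm [-0.1  2.7 -0.8] turn [-0.001  0.001  0.001]
```

View pics/c5.png

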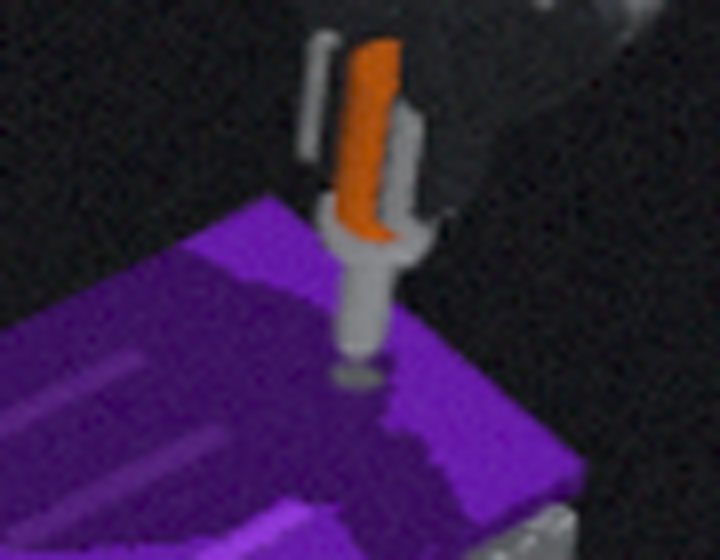

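The tip (357,355) is right above the hole (358,374) and aligned within about a millimetre. Lowering in small steps.

Emit:
play_rows(series=[[0, 0.004, -0.0005, 0, 0, 0, 0.005], [0, 0.004, 0, 0, 0, 0, 0.005], [0, 0.004, 0, 0, 0, 0, 0.005], [0, 0.003, 0, 0, 0, 0, 0.005]])

```text
clock: 11.85
position: [615.0, -160.2, 87.1]
ee_rot: [-0.553, -0.441, 0.44, 0.553]
contact_force: [0.2, -0.3, -0.1]
gripper_width: 18.4
```

```bash
python3 - <<'E'
from h import *
need([614.8,-160.3,58])
E
```

```text
t 11.85 pos [ 615.  -160.2   87.1] w 18.4 F [ 0.2 -0.3 -0.1]
shift mm [-0.2 29.1  0.2] turn [0.    0.001 0.002]
```

The tip is about 12 mm through the lid with no contact force. Continuing down into the base hole.

Emit:
play_rows(series=[[0, 0.004, 0, 0, 0, 0, 0.005], [0, 0.004, 0, 0, 0, 0, 0.005], [0, 0.004, 0, 0, 0, 0, 0.005], [0, 0.003, 0, 0, 0, 0, 0.005]])

```text
clock: 12.25
position: [614.9, -160.2, 70.5]
ee_rot: [-0.552, -0.441, 0.44, 0.553]
contact_force: [-0.6, 0.4, -1.6]
gripper_width: 18.6
```

```bash
python3 - <<'E'
from h import *
need([614.8,-160.3,58])
E
```

```text
t 12.25 pos [ 614.9 -160.2   70.5] w 18.6 F [-0.6  0.4 -1.6]
shift mm [-0.2 12.5  0.1] turn [-0.     0.001  0.002]
```

Emit:
play_rows(series=[[0, 0.004, 0, 0, 0, 0, 0.005], [0, 0.004, 0, 0, 0, 0, 0.005], [0, 0.003, 0, 0, 0, 0, 0.005], [0, 0.003, 0, 0, 0, 0, 0.005]])

```text
clock: 12.65
position: [615.6, -160.4, 57.6]
ee_rot: [0.553, 0.441, -0.441, -0.553]
contact_force: [-5.1, 3.8, 19.0]
gripper_width: 18.8
```

```bash
python3 - <<'E'
from h import *
need([614.8,-160.3,58])
E
```

```text
t 12.65 pos [ 615.6 -160.4   57.6] w 18.8 F [-5.1  3.8 19. ]
shift mm [-0.1 -0.4  0.8] turn [0.001 0.002 0.001]
```

Collar bearing with 19 N. I'll hold the push and check that it is steady.

Emit:
play_rows(series=[[0, 0.003, 0, 0, 0, 0, 0.005], [0, 0.003, 0, 0, 0, 0, 0.005], [0, 0.003, 0, 0, 0, 0, 0.005]])

```text
clock: 12.95
position: [615.6, -160.3, 57.8]
ee_rot: [0.553, 0.442, -0.442, -0.551]
contact_force: [-5.3, 2.5, 12.7]
gripper_width: 18.4
```

```bash
python3 - <<'E'
from h import *
need([614.8,-160.3,58])
for i in range(6): d=snap('side','side6')
need([614.8,-160.3,58]); print(read_state()['joint_vel'].round(3))
s=d['color'][:,:,::-1][190:310,280:400]
cv2.imwrite('pics/c6.png',cv2.resize(s,None,fx=5,fy=5,interpolation=cv2.INTER_CUBIC))
E
```

```text
t 12.95 pos [ 615.6 -160.3   57.8] w 18.4 F [-5.3  2.5 12.7]
shift mm [-0.2 -0.2  0.8] turn [ 0.002  0.005 -0.002]
t 13.25 pos [ 615.6 -160.3   57.8] w 18.6 F [-5.2  2.7 13.6]
shift mm [-0.2 -0.2  0.8] turn [ 0.002  0.005 -0.001]
[ 0.001  0.     0.001 -0.001 -0.002 -0.   ]
```

View pics/c6.png

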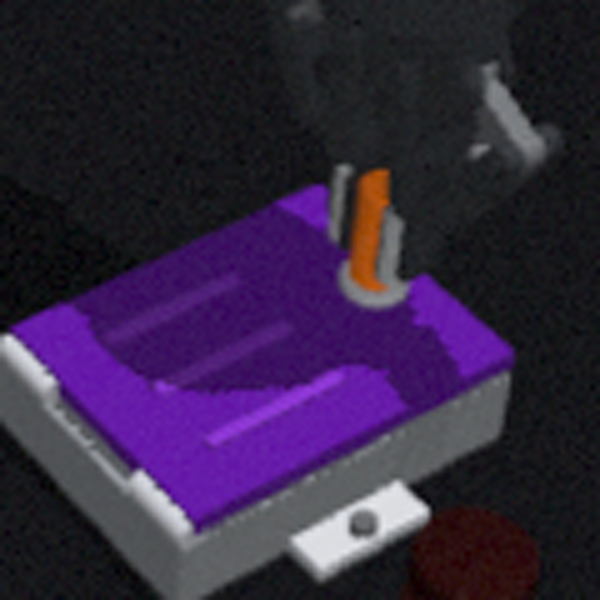

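The collar (375,285) sits flush on the level lid, and the push is steady at 13.6 N. TCP height is 57.8 mm against 58 expected for fully home. Handing in.

```bash
python3 -c "
from h import *
job_done(); need([614.8,-160.3,58])"
```

```text
the job is handed in; nothing more can be done
the job is handed in; nothing more can be done
```

The job is handed in, with the lid shut and the pin pushed home. It took about 13.3 s of the 58 s, and `job_done` gave no verdict.

- **Lid:** I folded it down with closed fingers, pressing with about 26 N, and a picture afterwards showed it resting on the foam.
- **Pin:** I gripped the orange pin and lifted it clear of the rack. It then went through the lid into the base hole without any noticeable contact force until the collar met the lid.
- **Last checks:**
  - The tool stood at 57.8 mm, against about 58 mm expected for the pin fully home.
  - The downward push held at 12.7 to 13.6 N over 0.3 s, with the fingers gripping at 18.6 mm and the arm at rest.
  - The tilt was about 0.005 rad, and the last picture showed the collar flush on a level lid.
- **Not fully confirmed:**
  - There was a sideways force of about 6 N, so the pin bears slightly on the hole wall.
  - I took no final measurement of the tubes or bottle. The fingers never went near the bottle, and the tubes looked undisturbed just before the pin was gripped.
  - The two cameras disagreed by 1 to 3 mm on the hole position, which the hole's clearance and chamfer took up.

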